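# Hold a scanner stand in the screwing jig

## Robot

A 6-joint arm with a two-finger parallel gripper is mounted at the origin on the work surface. World frame = base frame: x ahead of the robot, y to its left, z up, the work surface at z = 0. Lengths are in m, angles in rad, forces in N, time in s.
With the tool pointing down it reaches from about 0.375 to 0.975 m from the base axis. Payload 3.8 kg.
Tool frame: the origin (TCP) lies midway between the tips of the shut fingers; the grasp point (between the pads) lies 19 mm behind it; z points along the fingers, y is the line along which they close (so a half turn about z gives the same grasp; the last joint's range is limited). The gripper opens to 85 mm and grips with 20 to 120 N. Pads are 22 mm wide; open, the fingers measure 114 mm over their backs; the gripper's body (76 mm by 85 mm) begins 54 mm behind the grasp point. The pads swing forward as they close: fully open they stand 13 mm farther back than shut.
Start: joints at [1.178, 0.264, 1.604, -0, 1.274, -0.037], TCP at [0.235, 0.633, 0.231] pointing down, gripper open.
Joint ranges: [-2.63, 2.63], [-0.94, 2.18], [0.31, 2.57], [-1.31, 4.45], [0, 2.66], [-2.55, 2.55]. Speed limits (rad/s): [2.57, 2.57, 3.14, 3.14, 3.14, 3.14].

## Interface

Orientations are given as a unit quaternion [w, x, y, z].
In Python, from workcell import telemetry, capture, arm gives the robot as it stands. The module is installed in compiled form; this text tells all that it offers.
- The arm moves only by the tool step_arm, never from a script. Its argument "commands" is a list of rows, each an object with "linear": the shift along the world's x, y, z in m, a list of three; "rotation": the turn, a rotation vector about the world's x, y, z in degrees, a list of three; "grip": the gripper command: -1 is shut, 1 is fully open, values between are in proportion. A call has 1 to 8 rows; each row shifts and turns the commanded pose from where the row before left it; what a row does not reach is not made up. A row lasts 1/12 s, in which the tool goes at most 41.7 mm and 7.16 degrees, less where a joint would pass 70% of its speed; a pose out of reach is approached as far as the arm can. A call with a gripper value outside its range is refused whole. The fingers move at their own pace and stop on an object; "newtons" is the grip in N (left out, the last holds). Time passes only in rows, so rows that do not move let the fingers close. It gives the time, the measured TCP pose, the force, the opening and the grip force at its end, in the units of the state.
- telemetry.read_state(): the state, without advancing time (a new reading comes with each control period).
- capture(name): name is "scene" or "top" or "wrist"; returns a dict with "pixels" (400x640x3 uint8, red, green, blue), "intrinsics" (3x3 intrinsics, pixels), "R" (3x3) and "t" (3): a world point X has camera coordinates R X + t. Camera axes: x right, y down, z forward; pixel columns grow to the right and rows downward; lengths in m; the calibration is good to about 2 mm. The wrist camera is an equidistant fisheye: a pixel r from the principal point sees the ray r / f radians off the axis. A picture is of the moment at which its call begins. There is no depth.
- arm.finish_job(): hands the job in; it is judged then, once.
The state is a dict: "t": time; "qpos": joint angles; "qd": joint speeds; "joint_efforts": joint torques, N m; "tool_pos": TCP position; "tcp_rot": TCP orientation; "wrist_force": force on the tool from outside, world axes, zero at the start; "wrist_torque": the same for the moment, N m; "finger_gap": opening from 0.0 (shut) to 1.0 (fully open); "grip_force": force on a finger pad.
Only numpy, scipy, OpenCV 4.12 (cv2) and the standard library are available. Lean on these libraries where they do the work, as an engineer would, in place of code of your own. Each camera call takes 0.05 s, during which the arm holds its last target. There are 200 camera calls.

## Task

Put the scanner stand with the long rectangular foot into the screwing jig: slide the toe of its foot, flat on the wooden bed, under the bridge and square against the spring-loaded stop. Be my third hand while I drive the screws: push the stand against the stop with a steady 10 newtons or so, gently, never more than 20, for a couple of seconds at least, and finish while still gripping and pushing it, without letting go. Leave the round-footed stand and the other things on the bench where they are.

Things in the scene. Friction and masses are not known exactly. Their poses are not given: they have to be found in the camera images.
- fixture: The screwing jig, fixed to the bench: a plywood bed 320 x 160 mm, 15 mm thick. Origin on the bench surface, under the bed; x is the way the stand is slid in, z up. The bed runs from x = -190 to +130 mm and y = -80 to +80 mm, its top at z = 15 mm; before the bridge it is free. A 35 mm high block at x = 108 to 128 mm, behind the stop, carries the stop's rod.
- bridge (a point): Centre of the opening under the jig's aluminium bridge, on the bed's top (jig x = 27, y = 0, z = 15 mm). Axes as the jig's. The bridge is 30 mm long in x (jig x = 12 to 42 mm); its opening is 78 mm wide and 15 mm high over the bed; its top is 25 mm over the bed, outer width 118 mm, with two dark drill bushes on it (28 mm over the bed).
- stop_face (a point): Centre of the front face of the spring-loaded stop, a steel plate 10 mm thick, 50 mm wide and 22 mm high, just behind the bridge. It lies at jig x = 60 mm, y = 0, z = 28 mm when free and gives way towards jig +x. Axes as the jig's.
- stop (a joint): How far the stop is pushed in, m: 0 free, 0.035 at its end. A spring without preload pushes it back with 700 N per m of travel, so 10 N is 14 mm, 20 N is 29 mm. The travel shows the true push on the stop; the wrist also feels the foot's friction on the bed.
- stand_grip (a point): Centre of the scanner stand to hold (loose, 0.3 to 0.55 kg, dark steel): foot 150 x 70 x 10 mm, upright neck 24 mm (x) by 20 mm (y) up to 75 mm, thin stub to 83 mm. Point on the neck's axis, 42 mm above the foot's underside; x to the toe, z up. The foot reaches 110 mm ahead of the neck's axis (toe), 40 mm behind (heel). Starts on the bench left or right of the jig, toe roughly away from the robot.
- stand_toe (a point): Middle of the front (toe) edge of that stand's foot, half-way up the foot's thickness (5 mm above its underside), 110 mm along x from the neck's axis. Axes as the stand's.
- round_grip (a point): Centre of the other scanner stand, with the same neck on a round foot 110 mm across: does not fit the jig, stays where it is. Point on the neck's axis 42 mm above the bench. It stands on the other side of the jig.
- screwdriver: A loose screwdriver lying on the bench beyond and beside the jig; stays there. Origin under it, on the bench.
- tape: A loose roll of packing tape, 90 mm across, 45 mm high, standing flat on the bench; stays there. Origin at the centre of its underside.
Mind the look-alikes: they are no part of the job. Leave any blue or purple look-alike of the part that bears stand_grip alone.

How it is judged:
On the way, in this order (a step that is already met when the one before it is completed fails the run):
1. the toe is under the bridge, foot flat on the bed and straight, not yet at the stop (angle between stand_grip's own z axis and vertical below 0.06 rad and angle between the x axis of stand_grip and the x axis of fixture, either way round below 0.08 rad and z of stand_toe in the frame of fixture between 0.015 and 0.024 m and y of stand_toe in the frame of fixture between -0.008 and 0.008 m and x of stand_toe in the frame of fixture above 0.015 m and value of joint stop below 0.004 m).
2. the stand presses on the stop with 5 to 16 N for a second (angle between stand_grip's own z axis and vertical below 0.06 rad and angle between the x axis of stand_grip and the x axis of fixture, either way round below 0.08 rad and z of stand_toe in the frame of fixture between 0.015 and 0.024 m and y of stand_toe in the frame of fixture between -0.008 and 0.008 m and contact force between stand and stop between 5 and 16 N), for 1 s.
At the end, for the whole second after the job is handed in: The rectangular-footed stand lies flat on the bed (within 3.5 degrees and 4 mm), straight (within 4.5 degrees) under the bridge, its toe against the stop with 5 to 16 N (stop pushed in 6 to 25 mm), and the fingers still hold it (all of step 2 and x of stand_toe in the frame of fixture above 0.06 m and value of joint stop between 0.006 and 0.025 m and contact force between the fingers and stand above 2 N); the arm keeps its last pose, push and grip.
It fails at once if the stop is rammed: more than 25 N (contact force between stand and stop above 25 N).
It fails at once if another thing on the bench is disturbed by more than 30 mm (distance of any of round_grip, screwdriver, tape from where it was at the start of the episode above 0.03 m).
It also fails if it takes over 45 s, if anything falls off the work surface, if the arm or the gripper's body presses on something with over 40 N, if the wrist force passes 120 N, or if a joint passes its speed limit or range.

## Working session

There is one attempt and no reset: what is moved stays moved. The work goes in short steps, Python scripts to look and compute and a tool call to move; the robot and the scene stay as the last step left them, time stands still between calls to the robot, and variables do not carry over. Pictures are saved under pics/ and viewed, at most 10 in all, crops included, and the job is handed in when it is done.

Besides the shell and the picture viewer there is one more tool, called after "Request:" as a command line: name --argument value ..., lists and objects as JSON in quotes. step_arm: Moves the arm, as the interface text tells. Its arguments: {"type":"object","properties":{"commands":{"type":"array"},"newtons":{"type":"number"}},"required":["commands"]}

```bash
mkdir -p pics
cat > h.py <<'E'
import numpy as np,cv2
from workcell import telemetry,capture,arm
def ray(c,uv):
    K=np.array(c["intrinsics"]);R=np.array(c["R"]);t=np.array(c["t"])
    d=np.linalg.inv(K)@[uv[0],uv[1],1]
    return -R.T@t,R.T@d
def atz(c,uv,z):
    o,d=ray(c,uv);return o+d*(z-o[2])/d[2]
def proj(c,X):
    K=np.array(c["intrinsics"]);p=np.array(c["R"])@np.array(X)+np.array(c["t"]);p=K@p;return p[:2]/p[2]
E
python3 - <<'E'
from h import *
import pickle
for n in("top","scene"):
    c=capture(n);pickle.dump(c,open(n+".pkl","wb"))
    cv2.imwrite(f"pics/{n}0.png",cv2.resize(c["pixels"][:,:,::-1],(800,500),interpolation=cv2.INTER_CUBIC))
    print(n,np.round(c["intrinsics"],1).tolist(),np.round(c["R"],3).tolist(),np.round(c["t"],3).tolist())
print(telemetry.read_state())
E
```

```text
top [[399.6, 0.0, 315.3], [0.0, 399.6, 206.4], [0.0, 0.0, 1.0]] [[0.028, -0.999, -0.021], [-0.996, -0.026, -0.089], [0.088, 0.023, -0.996]] [-0.037, 0.523, 0.957]
scene [[461.7, 0.0, 317.9], [0.0, 461.7, 197.9], [0.0, 0.0, 1.0]] [[-0.34, 0.94, -0.011], [0.537, 0.184, -0.823], [-0.772, -0.286, -0.568]] [0.222, -0.213, 1.732]
{'t': 0.1, 'qpos': array([ 1.17811926e+00,  2.64674188e-01,  1.60524185e+00,  2.07143226e-05,
        1.27370225e+00, -3.68836934e-02]), 'qd': array([ 0.00187974, -0.00264539, -0.00459242, -0.00031393,  0.00045483,
       -0.00074097]), 'joint_efforts': array([ 5.14052442e-05, -5.16710365e+01, -3.68586588e+01,  1.50485585e-04,
        6.39324731e-03, -5.81306182e-06]), 'tool_pos': array([0.23485718, 0.63211898, 0.23008658]), 'tcp_rot': array([-2.25537323e-04,  1.76962750e-01,  9.84217028e-01, -9.87435035e-04]), 'wrist_force': array([-0.18096783, -0.05178755,  1.55269361]), 'wrist_torque': array([ 0.01811367,  0.0133997 , -0.04553503]), 'grip_force': 0.0, 'finger_gap': 0.9987376169685753}
```

View pics/top0.png

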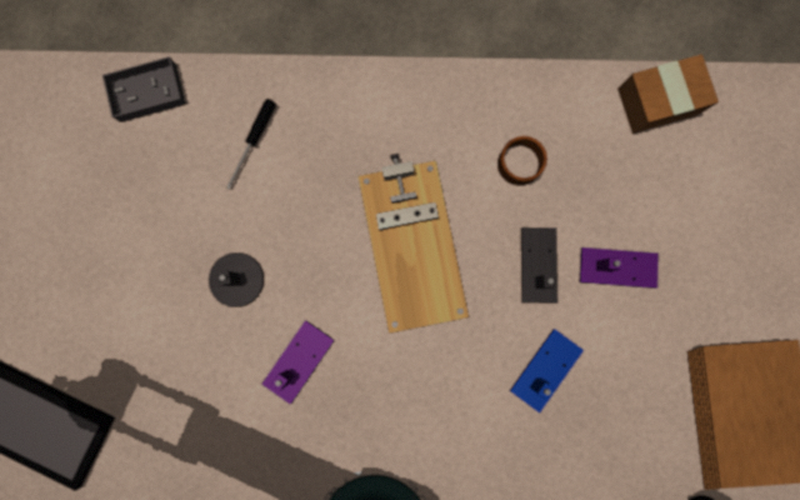

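View pics/scene0.png

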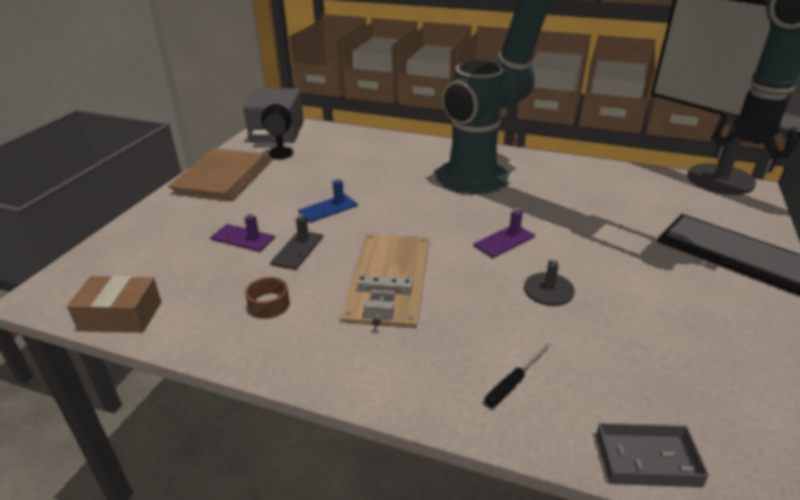

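The top view (800×500 scale) shows the dark rectangular stand at (540,265), with its neck near the lower end at (548,282) and its toe up, away from the robot. The jig bed has corners at about (360,177), (436,162), (468,318) and (389,332), with the bridge at (407,217). The round stand is at (237,280), the tape at (522,160) and the screwdriver at (252,142). The scene view agrees with this.

```bash
cat > m.py <<'E'
from h import *
def rect(c,mask,z,hint):
    n,l,s,ce=cv2.connectedComponentsWithStats(mask.astype(np.uint8))
    k=l[int(hint[1]),int(hint[0])]
    if k==0: print("hint miss");k=1+np.argmax(s[1:,4])
    cs,_=cv2.findContours((l==k).astype(np.uint8),cv2.RETR_EXTERNAL,cv2.CHAIN_APPROX_NONE)
    p=max(cs,key=len)[:,0,:]
    w=np.array([atz(c,q,z)[:2] for q in p])*1000
    return cv2.minAreaRect(w.astype(np.float32)),s[k]
E
python3 - <<'E'
from m import *
import pickle
c=pickle.load(open("top.pkl","rb"));im=c["pixels"];im4=im.astype(int)
hsv=cv2.cvtColor(im,cv2.COLOR_RGB2HSV)
print("foot/bed/bench px",im[190,425],im[220,340],im[300,300])
dark=im4.max(2)<75
r,s=rect(c,dark,.010,(432,195));print("foot",r,s); print(cv2.boxPoints(r).round(1).tolist())
bed=(im4[:,:,0]-im4[:,:,2]>50)
bed=cv2.morphologyEx(bed.astype(np.uint8),cv2.MORPH_CLOSE,np.ones((5,5)))
r,s=rect(c,bed,.015,(345,225));print("bed",r,s);print(cv2.boxPoints(r).round(1).tolist())
for uv in((360,177),(436,162),(468,318),(389,332)):print("bedcorner",atz(c,np.array(uv)*.8,.015).round(4))
for uv in((548.5,282),):print("neck top",atz(c,np.array(uv)*.8,.083).round(4))
print("bridge",atz(c,np.array((407.5,217))*.8,.04).round(4), "tape",atz(c,np.array((522,160))*.8,.045).round(3))
x0,y0=270,110
crop=im[110:280,270:480,::-1]
cv2.imwrite("pics/crop1.png",cv2.resize(crop,(735,595),interpolation=cv2.INTER_CUBIC))
E
```

```text
foot/bed/bench px [50 47 46] [172 131  77] [167 145 127]
foot ((520.04150390625, -308.6961669921875), (146.06968688964844, 67.4591064453125), 1.5960986614227295) [ 417  182   29   60 1595]
[[446.1000061035156, -277.0], [448.0, -344.3999938964844], [594.0, -340.3999938964844], [592.0999755859375, -272.8999938964844]]
bed ((550.8655395507812, -57.6986083984375), (321.8292541503906, 162.15206909179688), 12.957980155944824) [ 286  128   89  139 7476]
[[375.8999938964844, -14.800000190734863], [412.20001220703125, -172.8000030517578], [725.9000244140625, -100.5999984741211], [689.5, 57.400001525878906]]
bedcorner [0.6858 0.0501 0.015 ]
bedcorner [ 0.7199 -0.1017  0.015 ]
bedcorner [ 0.4105 -0.1705  0.015 ]
bedcorner [ 0.3789 -0.0171  0.015 ]
neck top [ 0.4817 -0.307   0.083 ]
bridge [ 0.6025 -0.0473  0.04  ] tape [ 0.719 -0.267  0.045]
```

View pics/crop1.png

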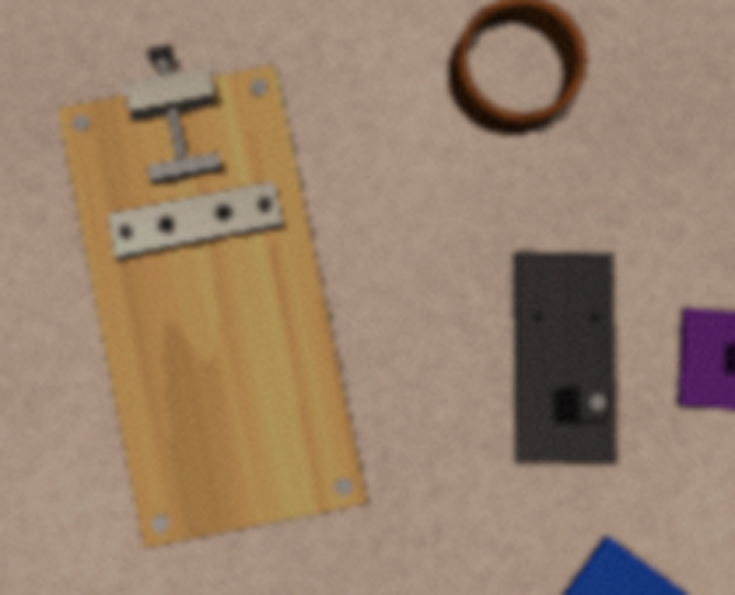

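Top crop: the bed is 322×162 mm with yaw 13°, which puts the jig origin at about (0.580,−0.051). The stand foot is 146×67 mm with yaw 1.6°, so the neck is at about (0.484,−0.309). Both sizes agree with the given ones. Next I move the arm over the stand.

Request:
step_arm --commands '[{"linear":[0.027,-0.029,0],"rotation":[0,0,-7],"grip":1},{"linear":[0.027,-0.029,0],"rotation":[0,0,-7],"grip":1},{"linear":[0.027,-0.029,0],"rotation":[0,0,-7],"grip":1},{"linear":[0.027,-0.029,0],"rotation":[0,0,-7],"grip":1},{"linear":[0.027,-0.029,0],"rotation":[0,0,-7],"grip":1},{"linear":[0.027,-0.029,0],"rotation":[0,0,-7],"grip":1},{"linear":[0.027,-0.029,0],"rotation":[0,0,-7],"grip":1},{"linear":[0.027,-0.029,0],"rotation":[0,0,-7],"grip":1}]'

```text
t: 0.77
tool_pos: [0.4518, 0.3989, 0.2308]
tcp_rot: [-0.0, 0.621, 0.784, -0.0]
wrist_force: [0.2, 0.9, 0.1]
finger_gap: 1.0
grip_force: 0.0
```

Request:
step_arm --commands '[{"linear":[0.004,-0.04,0],"rotation":[0,0,-7],"grip":1},{"linear":[0.004,-0.04,0],"rotation":[0,0,-7],"grip":1},{"linear":[0.004,-0.04,0],"rotation":[0,0,-7],"grip":1},{"linear":[0.004,-0.04,0],"rotation":[0,0,-7],"grip":1},{"linear":[0.004,-0.04,0],"rotation":[0,0,-7],"grip":1},{"linear":[0.004,-0.04,0],"rotation":[0,0,-7],"grip":1},{"linear":[0.004,-0.04,0],"rotation":[0,0,-7],"grip":1},{"linear":[0.004,-0.04,0],"rotation":[0,0,-7],"grip":1}]'

```text
t: 1.43
tool_pos: [0.4825, 0.0788, 0.231]
tcp_rot: [-0.0, 0.916, 0.401, -0.0]
wrist_force: [0.6, -0.1, 0.5]
finger_gap: 0.998
grip_force: 0.0
```

Request:
step_arm --commands '[{"linear":[0,-0.04,0],"rotation":[0,0,-6],"grip":1},{"linear":[0,-0.04,0],"rotation":[0,0,-6],"grip":1},{"linear":[0,-0.04,0],"rotation":[0,0,-6],"grip":1},{"linear":[0,-0.04,0],"rotation":[0,0,-6],"grip":1},{"linear":[0,-0.04,0],"rotation":[0,0,-6],"grip":1},{"linear":[0,-0.04,0],"rotation":[0,0,-6],"grip":1},{"linear":[0,-0.04,0],"rotation":[0,0,-6],"grip":1},{"linear":[0,-0.03,0],"rotation":[0,0,-4],"grip":1}]'

```text
t: 2.1
tool_pos: [0.4823, -0.2322, 0.2309]
tcp_rot: [0.0, 1.0, 0.011, -0.0]
wrist_force: [0.1, -1.1, -0.3]
finger_gap: 1.002
grip_force: 0.0
```

Request:
step_arm --commands '[{"linear":[0,-0.026,-0.02],"rotation":[0,0,0],"grip":1},{"linear":[0.001,-0.026,-0.02],"rotation":[0,0,0],"grip":1},{"linear":[0.001,-0.025,-0.02],"rotation":[0,0,0],"grip":1},{"linear":[0,0,-0.02],"rotation":[0,0,0],"grip":1},{"linear":[0,0,-0.01],"rotation":[0,0,0],"grip":1}]'

```text
t: 2.52
tool_pos: [0.4831, -0.3066, 0.1378]
tcp_rot: [-0.001, 1.0, 0.013, -0.002]
wrist_force: [0.2, 0.7, -0.7]
finger_gap: 0.998
grip_force: 0.0
```

Run:
```python
from h import *
import pickle
c=capture("wrist");pickle.dump(c,open("w.pkl","wb"))
cv2.imwrite("pics/w1.png",c["pixels"][:,:,::-1])
K=np.array(c["intrinsics"]);print(K.round(1).tolist())
s=telemetry.read_state();print(s["tool_pos"])
def fp(X):
    p=np.array(c["R"])@X+c["t"];th=np.arctan2(np.hypot(p[0],p[1]),p[2]);k=K[0,0]*th/np.hypot(p[0],p[1]);return (K[0,2]+k*p[0],K[1,2]+k*p[1])
for n,X in dict(stubtop=(.484,-.309,.083),neck_base=(.484,-.309,.01),toeL=(.595,-.271,.01),toeR=(.597,-.341,.01),heelL=(.445,-.275,.01),heelR=(.447,-.345,.01)).items(): print(n,np.round(fp(np.array(X)),0))
```

```text
[[309.7, 0.0, 315.4], [0.0, 309.7, 196.8], [0.0, 0.0, 1.0]]
[ 0.48231437 -0.30505079  0.13642913]
stubtop [319. 218.]
neck_base [318. 186.]
toeL [278.  62.]
toeR [359.  62.]
heelL [282. 224.]
heelR [354. 224.]
```

View pics/w1.png

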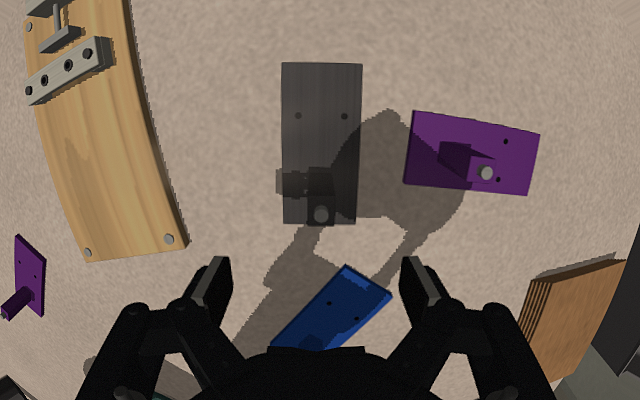

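The wrist view matches the prediction to within 2–3 px. The stub is at (321,214), the toe corners at (281,63) and (362,64), and the heel corners at (283,223) and (355,224). The neck is therefore at about (0.485,−0.311), and I descend there.

Request:
step_arm --commands '[{"linear":[0.001,-0.002,-0.02],"rotation":[0,0,0],"grip":1},{"linear":[0.001,-0.001,-0.025],"rotation":[0,0,0],"grip":1},{"linear":[0,0,-0.025],"rotation":[0,0,0],"grip":1},{"linear":[0,0,-0.025],"rotation":[0,0,0],"grip":1},{"linear":[0,0,-0.018],"rotation":[0,0,0],"grip":1},{"linear":[0,0,0],"rotation":[0,0,0],"grip":1}]'

```text
t: 3.07
tool_pos: [0.4844, -0.3063, 0.0247]
tcp_rot: [-0.002, 1.0, 0.015, -0.003]
wrist_force: [-0.6, 0.4, -0.9]
finger_gap: 1.004
grip_force: 0.0
```

Request:
step_arm --newtons 60 --commands '[{"linear":[0.0,-0.004,-0.001],"rotation":[0,0,0],"grip":1},{"linear":[0,0,0],"rotation":[0,0,0],"grip":-1},{"linear":[0,0,0],"rotation":[0,0,0],"grip":-1},{"linear":[0,0,0],"rotation":[0,0,0],"grip":-1},{"linear":[0,0,0],"rotation":[0,0,0],"grip":-1},{"linear":[0,0,0],"rotation":[0,0,0],"grip":-1},{"linear":[0,0,0],"rotation":[0,0,0],"grip":-1},{"linear":[0,0,0],"rotation":[0,0,0],"grip":-1}]'

```text
t: 3.73
tool_pos: [0.4876, -0.3132, 0.0283]
tcp_rot: [0.0, 1.0, 0.014, 0.0]
wrist_force: [-0.3, 2.6, 5.8]
finger_gap: 0.226
grip_force: 60.2
```

Run:
```python
from h import *
s=telemetry.read_state();print(s)
```

```text
{'t': 3.7333, 'qpos': array([-6.14278501e-01,  2.91126845e-01,  1.98073142e+00,  6.09633827e-04,
        8.69056796e-01,  9.28020953e-01]), 'qd': array([ 0.00066699,  0.00023414, -0.00106718,  0.00123261,  0.00121825,
        0.00251689]), 'joint_efforts': array([-9.73774977e-01, -4.27016258e+01, -2.83048779e+01, -3.83878676e-01,
       -7.33668096e-01,  2.41965550e-02]), 'tool_pos': array([ 0.48756407, -0.31321372,  0.02827015]), 'tcp_rot': array([1.08360398e-05, 9.99901191e-01, 1.40512777e-02, 4.10962115e-04]), 'wrist_force': array([-0.2997928 ,  2.63042924,  5.76989376]), 'wrist_torque': array([0.48276067, 0.17716361, 0.02113737]), 'grip_force': 60.23858070373535, 'finger_gap': 0.2264269064945329}
```

Request:
step_arm --commands '[{"linear":[0,0,0.01],"rotation":[0,0,0],"grip":-1},{"linear":[0,0,0.02],"rotation":[0,0,0],"grip":-1},{"linear":[0,0,0.02],"rotation":[0,0,0],"grip":-1},{"linear":[0,0,0.01],"rotation":[0,0,0],"grip":-1},{"linear":[0,0,0],"rotation":[0,0,0],"grip":-1},{"linear":[0,0,0],"rotation":[0,0,0],"grip":-1},{"linear":[0,0,0],"rotation":[0,0,0],"grip":-1}]'

```text
t: 4.32
tool_pos: [0.4861, -0.3127, 0.086]
tcp_rot: [-0.001, 1.0, 0.014, -0.001]
wrist_force: [0.6, 0.9, -4.1]
finger_gap: 0.228
grip_force: 59.1
```

```bash
cat > st.py <<'E'
from h import *
def st():
    s=telemetry.read_state();w,x,y,z=s["tcp_rot"]
    print(s["t"],s["tool_pos"].round(4),"yaw",np.degrees(2*np.arctan2(y,x)).round(2),"tilt wz",np.round([w,z],4),"F",s["wrist_force"].round(1),"T",s["wrist_torque"].round(2),s["finger_gap"])
    return s
E
python3 - <<'E'
from st import *
st();c=capture("wrist");st()
cv2.imwrite("pics/w2.png",c["pixels"][:,:,::-1])
E
```

```text
4.3167 [ 0.4861 -0.3127  0.086 ] yaw 1.61 tilt wz [-0.0006 -0.0009] F [ 0.6  0.9 -4.1] T [-0.    0.08  0.  ] 0.22775900288377388
4.3667 [ 0.4859 -0.3125  0.0857] yaw 1.61 tilt wz [-0.0008 -0.0012] F [-0.6  0.5 -4. ] T [ 0.01  0.11 -0.04] 0.22776223543588978
```

View pics/w2.png

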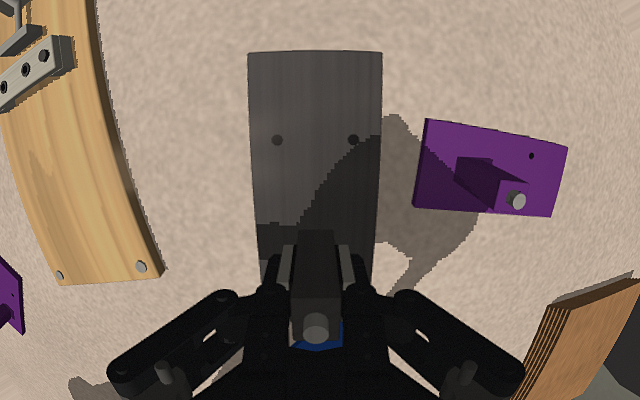

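The stand is held straight in the gripper. The wrist picture shows the toe edge level from (248,53) to (382,53) and the neck between the pads. I carry it over the bed's free part, with the toe short of the bridge.

Request:
step_arm --commands '[{"linear":[-0.004,0.02,0],"rotation":[0,0,1.4],"grip":-1},{"linear":[-0.005,0.035,0],"rotation":[0,0,2],"grip":-1},{"linear":[-0.005,0.04,0],"rotation":[0,0,2],"grip":-1},{"linear":[-0.005,0.04,0],"rotation":[0,0,2],"grip":-1},{"linear":[-0.005,0.04,0],"rotation":[0,0,2],"grip":-1},{"linear":[-0.004,0.035,0],"rotation":[0,0,2],"grip":-1},{"linear":[-0.003,0.022,0],"rotation":[0,0,0],"grip":-1},{"linear":[0,0,0],"rotation":[0,0,0],"grip":-1}]'

```text
t: 5.03
tool_pos: [0.4532, -0.0771, 0.0854]
tcp_rot: [-0.002, 0.993, 0.115, -0.002]
wrist_force: [0.1, -0.0, -4.7]
finger_gap: 0.225
grip_force: 60.0
```

Run:
```python
from st import *
import pickle
c=capture("wrist");pickle.dump(c,open("w.pkl","wb"));s=st()
t=capture("top");pickle.dump(t,open("t2.pkl","wb"))
a=cv2.resize(c["pixels"],(800,500),interpolation=cv2.INTER_CUBIC)
cv2.imwrite("pics/w3.png",a[:,:,::-1])
```

```text
5.0833 [ 0.4542 -0.079   0.0858] yaw 13.22 tilt wz [-0.0006 -0.0015] F [ 0.2  0.3 -3.7] T [-0.08  0.06 -0.04] 0.2272641195957356
```

View pics/w3.png

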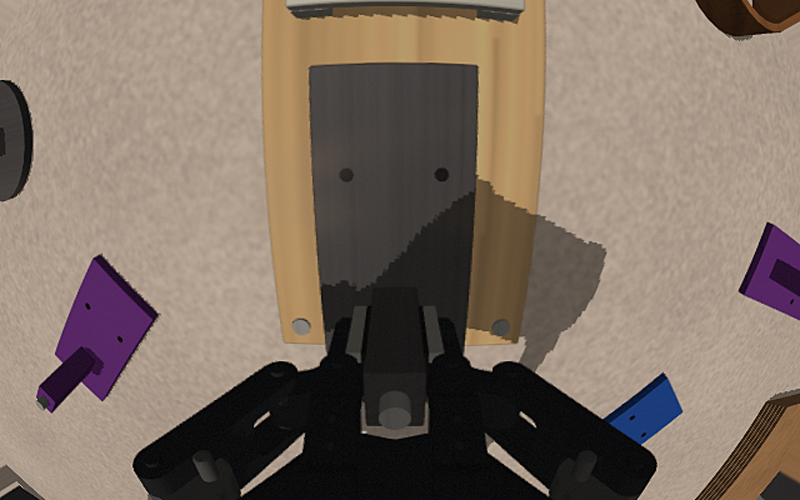

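The wrist view shows the toe from (309,66) to (478,66), the bridge's front edge from 287 to 525, and the bed edges at about 262 and 545. The stand looks straight but a few mm to the left of the bed's centre. I compute the numbers next.

Run:
```python
from h import *
import pickle
c=pickle.load(open("w.pkl","rb"));K=np.array(c["intrinsics"]);R=np.array(c["R"]);t=np.array(c["t"])
def wz(uv,z):
    a=(np.array(uv)/1.25-[K[0,2],K[1,2]]);r=np.hypot(*a);th=r/K[0,0]
    d=R.T@np.array([np.sin(th)*a[0]/r,np.sin(th)*a[1]/r,np.cos(th)]);o=-R.T@t
    return (o+d*(z-o[2])/d[2])*1000
def J(p,a=np.radians(12.96),o=(580.1,-51.0)):
    d=p[:2]-o;return np.round([d[0]*np.cos(a)+d[1]*np.sin(a),-d[0]*np.sin(a)+d[1]*np.cos(a)],1)
for n,uv,z in [("toeL",(309,66),.068),("toeR",(478,66),.068),("sideL",(324,300),.068),("sideR",(470,300),.068),("holeL",(346,175),.068),("holeR",(442,175),.068),
 ("bedL",(262,130),.015),("bedR",(545,130),.015),("bedL2",(270,230),.015),("bedR2",(538,230),.015),("bedheelL",(283,342),.015),("bedheelR",(523,345),.015),("fastL",(301,326),.015),("fastR",(500,327),.015),("brL",(287,9),.040),("brR",(525,10),.040)]:
    p=wz(uv,z);print(n,p.round(1),"jig",J(p))
# precise bed edges by colour
im=cv2.resize(c["pixels"],(800,500)).astype(int);b=im[:,:,0]-im[:,:,2]>45
for row in(80,130,180):
    x=np.where(b[row,200:600])[0]+200;print(row,x.min(),x.max(),J(wz((x.min(),row),.015)),J(wz((x.max(),row),.015)))
```

```text
toeL [549.6 -18.8  68. ] jig [-22.5  38.2]
toeR [565.4 -86.   68. ] jig [-22.2 -30.9]
sideL [447.9 -44.7  68. ] jig [-127.4   35.7]
sideR [ 463.8 -111.5   68. ] jig [-126.9  -32.9]
holeL [507.7 -43.8  68. ] jig [-68.9  23.3]
holeR [517.  -82.9  68. ] jig [-68.7 -16.9]
bedL [513.9  13.9  15. ] jig [-50.   78.1]
bedR [ 551.6 -142.1   15. ] jig [-48.2 -82.4]
bedL2 [ 4.563e+02 -2.000e-01  1.500e+01] jig [-109.3   77.2]
bedR2 [ 493.6 -156.6   15. ] jig [-108.   -83.5]
bedheelL [379.3 -17.4  15. ] jig [-188.2   77.8]
bedheelR [ 414.1 -177.    15. ] jig [-190.   -85.5]
fastL [395.5 -28.1  15. ] jig [-174.7   63.7]
fastR [ 424.8 -155.3   15. ] jig [-174.7  -66.8]
brL [579.1   6.1  40. ] jig [11.8 55.9]
brR [ 606.7 -107.1   40. ] jig [ 13.3 -60.6]
80 262 544 [-21.3  77.3] [-19.4 -80.6]
130 263 542 [-50.   77.5] [-48.4 -80.5]
180 265 539 [-79.   77.9] [-77.6 -80.8]
```

Request:
step_arm --commands '[{"linear":[0.001,-0.004,-0.008],"rotation":[0,0,-0.7],"grip":-1},{"linear":[0,0,-0.01],"rotation":[0,0,0],"grip":-1},{"linear":[0,0,-0.01],"rotation":[0,0,0],"grip":-1},{"linear":[0,0,-0.008],"rotation":[0,0,0],"grip":-1},{"linear":[0,0,-0.002],"rotation":[0,0,0],"grip":-1},{"linear":[0,0,0],"rotation":[0,0,0],"grip":-1},{"linear":[0,0,0],"rotation":[0,0,0],"grip":-1}]'

```text
t: 5.72
tool_pos: [0.4569, -0.0855, 0.0488]
tcp_rot: [-0.0, 0.994, 0.107, -0.0]
wrist_force: [-0.2, 0.1, -3.6]
finger_gap: 0.228
grip_force: 60.0
```

Run:
```python
from st import *
import pickle
c=capture("wrist");pickle.dump(c,open("w.pkl","wb"));s=st()
a=cv2.resize(c["pixels"],(800,500),interpolation=cv2.INTER_CUBIC)
cv2.imwrite("pics/w4.png",a[:,:,::-1])
```

```text
5.7667 [ 0.4574 -0.0855  0.0493] yaw 12.29 tilt wz [0.     0.0001] F [ 0.5  0.4 -3.6] T [0.03 0.06 0.  ] 0.2271566827529832
```

View pics/w4.png

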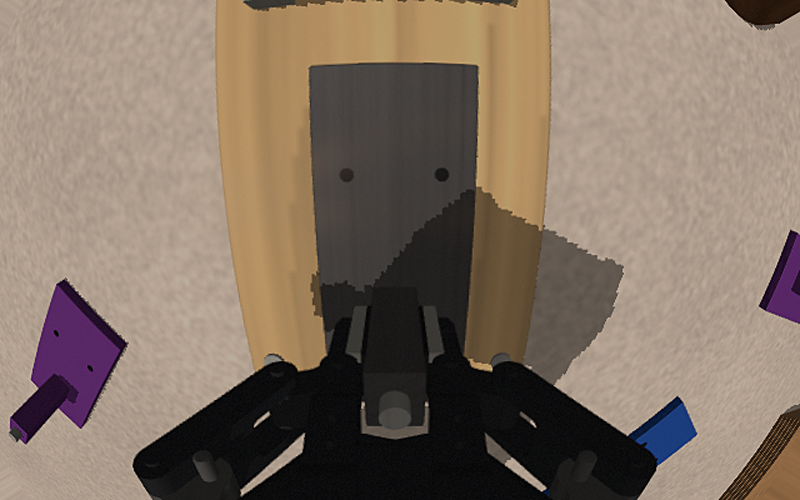

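The wrist view has the toe from (310,66) to (478,66), with bed edges at about 217 and 550 at row 80. The stand is now a few mm too far right, so I measure it.

```bash
cat > meas.py <<'E'
from st import *
import pickle
def meas(c,zt,rows=(60,90,120,150,180,210,240)):
    K=np.array(c["intrinsics"]);R=np.array(c["R"]);t=np.array(c["t"])
    s=telemetry.read_state();w,x,y,z=s["tcp_rot"];a0=2*np.arctan2(y,x);tp=s["tool_pos"]*1000
    def loc(uv,z):  # jig-independent frame: tool yaw, TCP origin, mm
        a=(np.array(uv)-[K[0,2],K[1,2]]);r=np.hypot(*a);th=r/K[0,0]
        d=R.T@np.array([np.sin(th)*a[0]/r,np.sin(th)*a[1]/r,np.cos(th)]);o=-R.T@t
        p=(o+d*(z-o[2])/d[2])*1000-tp
        return np.array([p[0]*np.cos(a0)+p[1]*np.sin(a0),-p[0]*np.sin(a0)+p[1]*np.cos(a0)])
    im=c["pixels"].astype(int);b=im[:,:,0]-im[:,:,2]>45;dk=im.max(2)<95
    BL,BR,FL,FR=[],[],[],[]
    for r in rows:
        k=np.where(b[r,100:520])[0]+100;BL.append(loc((k.min()-.5,r),.015));BR.append(loc((k.max()+.5,r),.015))
        u=315
        l=u
        while not b[r,l]: l-=1
        q=u
        while dk[r,q] and not b[r,q]: q+=1
        FL.append(loc((l+.5,r),zt));FR.append(loc((q-.5,r),zt))
    for n,P in zip(("BL","BR","FL","FR"),(BL,BR,FL,FR)):
        P=np.array(P);print(n,P.round(1).tolist())
        s1,i=np.polyfit(P[:,0],P[:,1],1);print("  slope deg",np.degrees(s1).round(2),"y at x=0",i.round(1),"at x=110",(i+110*s1).round(1))
    return loc
E
python3 - <<'E'
from meas import *
c=pickle.load(open("w.pkl","rb"))
loc=meas(c,.031)
E
```

```text
BL [[109.5, 85.9], [90.8, 85.1], [72.3, 84.9], [53.6, 85.2], [34.2, 84.7], [13.8, 84.7], [-8.1, 84.7]]
  slope deg 0.48 y at x=0 84.6 at x=110 85.5
BR [[108.1, -73.4], [89.9, -73.3], [71.8, -73.6], [53.4, -73.8], [34.3, -73.8], [14.3, -68.0], [-7.2, -68.1]]
  slope deg -2.85 y at x=0 -69.4 at x=110 -74.9
FL [[103.0, 35.3], [87.1, 35.0], [71.2, 34.9], [55.1, 35.0], [38.3, 34.8], [20.7, 34.8], [1.5, 38.8]]
  slope deg -1.28 y at x=0 36.7 at x=110 34.3
FR [[103.0, -34.0], [87.1, -34.3], [71.3, -34.8], [55.1, -34.9], [38.4, -34.7], [20.8, -35.4], [1.8, -35.1]]
  slope deg 0.64 y at x=0 -35.3 at x=110 -34.1
```

Request:
step_arm --commands '[{"linear":[-0.001,0.003,-0.001],"rotation":[0,0,0.3],"grip":-1},{"linear":[0,0.003,-0.002],"rotation":[0,0,0],"grip":-1},{"linear":[0,0,-0.002],"rotation":[0,0,0],"grip":-1},{"linear":[0,0,0],"rotation":[0,0,0],"grip":-1},{"linear":[0,0,0],"rotation":[0,0,0],"grip":-1}]'

```text
t: 6.18
tool_pos: [0.456, -0.0791, 0.0442]
tcp_rot: [-0.0, 0.994, 0.11, -0.0]
wrist_force: [-0.3, -0.4, -4.4]
finger_gap: 0.23
grip_force: 60.0
```

Run:
```python
from meas import *
c=capture("wrist");pickle.dump(c,open("w.pkl","wb"));st()
meas(c,.027,(50,60,75,90,105,120,135,150))
```

```text
6.2333 [ 0.4561 -0.0792  0.0443] yaw 12.64 tilt wz [0. 0.] F [ 0.4  0.3 -4. ] T [-0.02  0.06  0.03] 0.22458844663391153
BL [[114.6, 78.4], [108.5, 78.4], [99.6, 78.6], [90.6, 78.3], [81.6, 78.1], [72.7, 78.0], [63.7, 78.0], [54.6, 78.2]]
  slope deg 0.4 y at x=0 77.7 at x=110 78.4
BR [[115.1, -80.5], [109.0, -80.6], [99.9, -80.2], [91.0, -80.5], [82.1, -80.3], [73.1, -80.3], [64.1, -80.4], [54.9, -80.6]]
  slope deg -0.01 y at x=0 -80.4 at x=110 -80.4
FL [[107.6, 13.0], [103.3, 35.2], [95.4, 35.3], [87.4, 34.9], [79.5, 35.1], [71.6, 34.8], [63.6, 35.1], [55.5, 34.9]]
  slope deg -12.39 y at x=0 50.2 at x=110 26.4
FR [[107.6, -11.2], [103.3, -33.9], [95.4, -34.0], [87.5, -34.2], [79.6, -34.4], [71.7, -34.1], [63.7, -34.4], [55.6, -34.3]]
  slope deg 13.5 y at x=0 -50.9 at x=110 -25.0
```

Request:
step_arm --commands '[{"linear":[0,-0.0015,-0.001],"rotation":[0,0,0],"grip":-1},{"linear":[0,0,-0.001],"rotation":[0,0,0],"grip":-1},{"linear":[0,0,-0.001],"rotation":[0,0,0],"grip":-1},{"linear":[0,0,0],"rotation":[0,0,0],"grip":-1},{"linear":[0,0,0],"rotation":[0,0,0],"grip":-1}]'

```text
t: 6.65
tool_pos: [0.4564, -0.081, 0.0432]
tcp_rot: [0.0, 0.994, 0.11, -0.0]
wrist_force: [-7.9, 0.9, 13.2]
finger_gap: 0.231
grip_force: 62.3
```

Request:
step_arm --commands '[{"linear":[0,0,0.0015],"rotation":[0,0,0],"grip":-1},{"linear":[0.006,0.0014,0],"rotation":[0,0,0],"grip":-1},{"linear":[0.006,0.0013,0],"rotation":[0,0,0],"grip":-1},{"linear":[0.006,0.0014,0],"rotation":[0,0,0],"grip":-1},{"linear":[0,0,0],"rotation":[0,0,0],"grip":-1}]'

```text
t: 7.07
tool_pos: [0.4758, -0.0769, 0.0433]
tcp_rot: [0.0, 0.994, 0.11, 0.001]
wrist_force: [2.0, -0.2, 1.7]
finger_gap: 0.226
grip_force: 60.9
```

Run:
```python
from meas import *
c=capture("wrist");pickle.dump(c,open("w.pkl","wb"));st()
meas(c,.025,(70,80,90,100,110,120,130,140))
```

```text
7.1167 [ 0.4758 -0.0769  0.0433] yaw 12.61 tilt wz [0.0004 0.0013] F [ 1.8 -0.   0.2] T [-0.01 -0.09 -0.03] 0.21825108358720788
BL [[102.9, 80.7], [97.0, 80.8], [91.0, 80.4], [85.1, 80.7], [79.1, 80.4], [73.1, 80.1], [67.1, 80.6], [61.1, 80.5]]
  slope deg 0.42 y at x=0 79.9 at x=110 80.7
BR [[102.8, -77.9], [96.8, -78.1], [90.9, -78.3], [85.0, -78.0], [79.1, -78.3], [73.1, -78.1], [67.2, -78.6], [61.2, -78.4]]
  slope deg 0.63 y at x=0 -79.1 at x=110 -77.9
FL [[98.2, 34.9], [92.9, 34.9], [87.6, 35.0], [82.3, 35.2], [77.0, 34.8], [71.6, 34.9], [66.3, 35.1], [60.9, 34.8]]
  slope deg 0.02 y at x=0 34.9 at x=110 35.0
FR [[98.2, -34.3], [92.9, -34.4], [87.6, -34.5], [82.3, -34.7], [77.0, -34.8], [71.7, -34.5], [66.4, -34.7], [61.0, -34.9]]
  slope deg 0.66 y at x=0 -35.5 at x=110 -34.3
```

Request:
step_arm --commands '[{"linear":[0.006,0.002,0],"rotation":[0,0,0.2],"grip":-1},{"linear":[0.006,0.0014,0],"rotation":[0,0,0],"grip":-1},{"linear":[0.006,0.0014,0],"rotation":[0,0,0],"grip":-1},{"linear":[0.006,0.0014,0],"rotation":[0,0,0],"grip":-1},{"linear":[0.006,0.0014,0],"rotation":[0,0,0],"grip":-1},{"linear":[0,0,0],"rotation":[0,0,0],"grip":-1},{"linear":[0,0,0],"rotation":[0,0,0],"grip":-1}]'

```text
t: 7.7
tool_pos: [0.5049, -0.0692, 0.0433]
tcp_rot: [0.0, 0.994, 0.112, 0.001]
wrist_force: [-0.6, -1.7, 3.5]
finger_gap: 0.224
grip_force: 61.1
```

Run:
```python
from st import *
st();c=capture("wrist");t=capture("top")
a=c["pixels"][:, 100:540];b=cv2.resize(t["pixels"][110:280,270:400],(340,400*340*170//(130*400)),interpolation=cv2.INTER_CUBIC)[:400]
b=np.pad(b,((0,400-b.shape[0]),(0,0),(0,0)))
cv2.imwrite("pics/w5.png",np.hstack([a,b])[:,:,::-1])
```

```text
7.7 [ 0.5049 -0.0692  0.0433] yaw 12.82 tilt wz [0.0002 0.0006] F [-0.6 -1.7  3.5] T [0.08 0.18 0.04] 0.22382159811257193
```

View pics/w5.png

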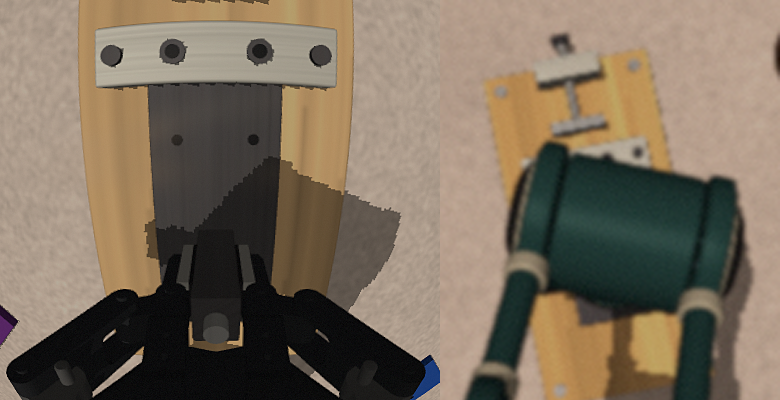

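The toe is under the bridge and centred: the foot edges at 148 and 282 have centre 215, and the bridge at 95–337 has centre 216. The stop plate behind is still free. I slide on gently.

Request:
step_arm --commands '[{"linear":[0.004,0.0009,0],"rotation":[0,0,0],"grip":-1},{"linear":[0.004,0.0009,0],"rotation":[0,0,0],"grip":-1},{"linear":[0.004,0.0009,0],"rotation":[0,0,0],"grip":-1},{"linear":[0.004,0.0009,0],"rotation":[0,0,0],"grip":-1},{"linear":[0.004,0.0009,0],"rotation":[0,0,0],"grip":-1},{"linear":[0.004,0.0009,0],"rotation":[0,0,0],"grip":-1},{"linear":[0,0,0],"rotation":[0,0,0],"grip":-1},{"linear":[0,0,0],"rotation":[0,0,0],"grip":-1}]'

```text
t: 8.47
tool_pos: [0.527, -0.0639, 0.0433]
tcp_rot: [0.0, 0.994, 0.112, -0.001]
wrist_force: [-6.1, -2.2, 8.8]
finger_gap: 0.224
grip_force: 61.8
```

Request:
step_arm --commands '[{"linear":[0.002,0.0005,0],"rotation":[0,0,0],"grip":-1},{"linear":[0.002,0.0004,0],"rotation":[0,0,0],"grip":-1},{"linear":[0.002,0.0005,0],"rotation":[0,0,0],"grip":-1},{"linear":[0.002,0.0004,0],"rotation":[0,0,0],"grip":-1},{"linear":[0,0,0],"rotation":[0,0,0],"grip":-1},{"linear":[0,0,0],"rotation":[0,0,0],"grip":-1}]'

```text
t: 8.97
tool_pos: [0.5341, -0.0622, 0.0432]
tcp_rot: [-0.0, 0.994, 0.112, -0.002]
wrist_force: [-9.4, -1.5, 11.8]
finger_gap: 0.223
grip_force: 62.0
```

Wrist Fz is creeping up as the foot slides, so the extra push is friction. I unload the vertical slightly and check.

Request:
step_arm --commands '[{"linear":[0,0,0.001],"rotation":[0,0,0],"grip":-1},{"linear":[0.002,0.0005,0],"rotation":[0,0,0],"grip":-1},{"linear":[0.002,0.0004,0],"rotation":[0,0,0],"grip":-1},{"linear":[0.002,0.0005,0],"rotation":[0,0,0],"grip":-1},{"linear":[0,0,0],"rotation":[0,0,0],"grip":-1},{"linear":[0,0,0],"rotation":[0,0,0],"grip":-1}]'

```text
t: 9.47
tool_pos: [0.5393, -0.0608, 0.0433]
tcp_rot: [-0.0, 0.994, 0.112, -0.003]
wrist_force: [-10.2, -3.5, 7.6]
finger_gap: 0.224
grip_force: 61.7
```

```bash
cat > gap.py <<'E'
from st import *
import sys
st();c=capture("wrist");t=capture("top");s=capture("scene")
a=cv2.resize(c["pixels"][0:130,180:460],(560,260),interpolation=cv2.INTER_CUBIC)
q=proj(s,[.62,-.045,.03]).astype(int);print(q)
d=cv2.resize(s["pixels"][q[1]-35:q[1]+45,q[0]-60:q[0]+60],(480,320),interpolation=cv2.INTER_CUBIC)
b=cv2.resize(t["pixels"][115:190,275:365],(312,260),interpolation=cv2.INTER_CUBIC)[:,:240]
o=np.zeros((580,800,3),np.uint8);o[:260,:560]=a;o[:260,560:]=b;o[260:,:480]=d
cv2.imwrite(sys.argv[1],o[:,:,::-1])
E
python3 gap.py pics/g1.png
```

```text
9.4667 [ 0.5393 -0.0608  0.0433] yaw 12.82 tilt wz [-0.0002 -0.0029] F [-10.2  -3.5   7.6] T [-0.41  1.08 -0.11] 0.22417807849431112
[306 229]
```

View pics/g1.png

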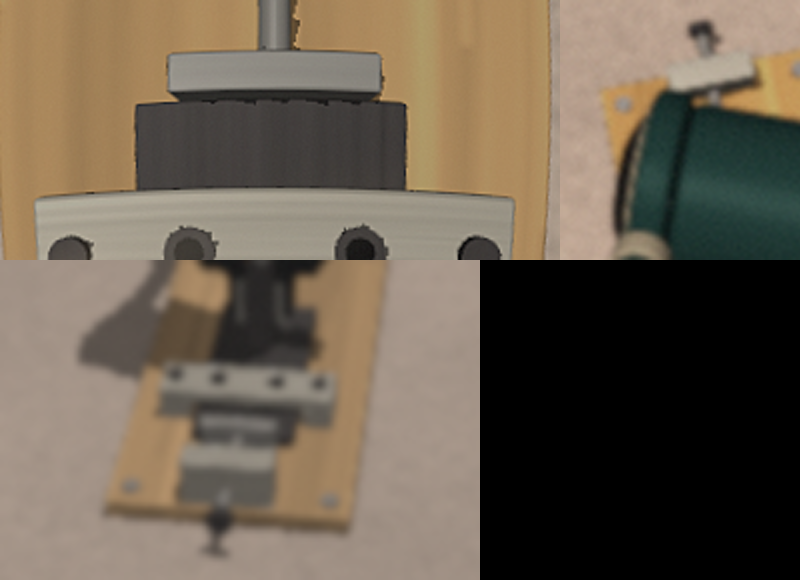

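Wrist crop: the toe edge (y≈101, x 136–406) is square against the stop plate (x 168–382, top front edge at y≈93), and the bridge's rear edge is at y≈190. I work out the stop travel from these.

```bash
cat > tr.py <<'E'
from meas import *
c=capture("wrist")
K=np.array(c["intrinsics"]);R=np.array(c["R"]);t=np.array(c["t"])
def wz(uv,z):
    a=(np.array(uv)-[K[0,2],K[1,2]]);r=np.hypot(*a);th=r/K[0,0]
    d=R.T@np.array([np.sin(th)*a[0]/r,np.sin(th)*a[1]/r,np.cos(th)]);o=-R.T@t
    return (o+d*(z-o[2])/d[2])*1000
a=np.radians(12.8)
ax=lambda p:p[0]*np.cos(a)+p[1]*np.sin(a)
col=c["pixels"][:,300:312].mean((1,2)); g=np.diff(cv2.GaussianBlur(col.reshape(-1,1),(1,3),0)[:,0])
print([(i,int(g[i])) for i in range(5,150) if abs(g[i])>8])
def J(v,z): return ax(wz((306,v),z))
s=st();print("TCP ax",ax(s["tool_pos"]*1000))
import sys
E
cat > tr2.py <<'E'
from tr import *
vs=[float(x) for x in sys.argv[1:]] # stop back, stop front, toe, bridge rear
sb,sf,toe,br=[J(v,z) for v,z in zip(vs,(.039,.039,.025,.040))]
o=br-42;print("jig x: stop back",sb-o,"front",sf-o,"toe",toe-o,"origin ax",o,"nominal",ax([580.1,-51]))
E
python3 tr2.py 26.5 46.5 50.5 95
```

```text
[(25, 12), (26, 9), (42, -14), (43, -36), (44, -37), (45, -11), (50, 11), (51, 8), (92, 9), (93, 33), (94, 28), (95, 14), (96, 9)]
9.6667 [ 0.5393 -0.0608  0.0433] yaw 12.81 tilt wz [-0.0002 -0.0029] F [-10.2  -3.2   8.6] T [-0.36  1.05 -0.11] 0.22187560067356024
TCP ax 512.4677090350336
jig x: stop back 74.97289986213593 front 65.1661350532238 toe 65.11046097300778 origin ax 554.6209225959911 nominal 554.3851670540645
```

Request:
step_arm --commands '[{"linear":[0,0,0.0005],"rotation":[0,0,0],"grip":-1},{"linear":[0.002,0.0005,0],"rotation":[0,0,0],"grip":-1},{"linear":[0.002,0.0004,0],"rotation":[0,0,0],"grip":-1},{"linear":[0.002,0.0005,0],"rotation":[0,0,0],"grip":-1},{"linear":[0.002,0.0005,0],"rotation":[0,0,0],"grip":-1},{"linear":[0,0,0],"rotation":[0,0,0],"grip":-1},{"linear":[0,0,0],"rotation":[0,0,0],"grip":-1}]'

```text
t: 10.25
tool_pos: [0.5455, -0.0592, 0.0434]
tcp_rot: [-0.0, 0.994, 0.112, -0.005]
wrist_force: [-15.1, -5.0, 11.3]
finger_gap: 0.228
grip_force: 62.1
```

```bash
python3 tr.py
```

```text
[(23, -12), (25, 16), (26, 12), (42, -15), (43, -36), (44, -36), (45, -10), (49, 8), (50, 10), (106, 22), (107, 27), (108, 18), (109, 12)]
10.3 [ 0.5456 -0.0593  0.0435] yaw 12.82 tilt wz [-0.0002 -0.0047] F [-16.3  -4.5  11.6] T [-0.71  1.58 -0.13] 0.22573536991936038
TCP ax 518.8970800042526
```

Request:
step_arm --commands '[{"linear":[0,0,0.0005],"rotation":[0,0,0],"grip":-1},{"linear":[0.001,0.0002,0],"rotation":[0,0,0],"grip":-1},{"linear":[0.001,0.0002,0],"rotation":[0,0,0],"grip":-1},{"linear":[0,0,0],"rotation":[0,0,0],"grip":-1},{"linear":[0,0,0],"rotation":[0,0,0],"grip":-1},{"linear":[0,0,0],"rotation":[0,0,0],"grip":-1}]'

```text
t: 10.8
tool_pos: [0.5469, -0.0589, 0.0437]
tcp_rot: [-0.0, 0.994, 0.112, -0.005]
wrist_force: [-16.6, -4.9, 10.5]
finger_gap: 0.229
grip_force: 62.0
```

```bash
python3 tr2.py 26 44 50.5 110; python3 gap.py pics/g2.png
```

```text
[(23, -8), (25, 11), (26, 10), (42, -12), (43, -35), (44, -38), (45, -14), (50, 13), (51, 9), (109, 20), (110, 31), (111, 20), (112, 10)]
10.85 [ 0.547  -0.0589  0.0437] yaw 12.82 tilt wz [-0.0002 -0.0053] F [-16.2  -5.3  10.8] T [-0.72  1.66 -0.25] 0.2252212261811373
TCP ax 520.320146467658
jig x: stop back 82.2574953876184 front 73.43433298753416 toe 72.10081221609335 origin ax 555.3506026323047 nominal 554.3851670540645
10.85 [ 0.547  -0.0589  0.0437] yaw 12.82 tilt wz [-0.0002 -0.0053] F [-16.2  -5.3  10.8] T [-0.72  1.66 -0.25] 0.2252212261811373
[306 229]
```

View pics/g2.png

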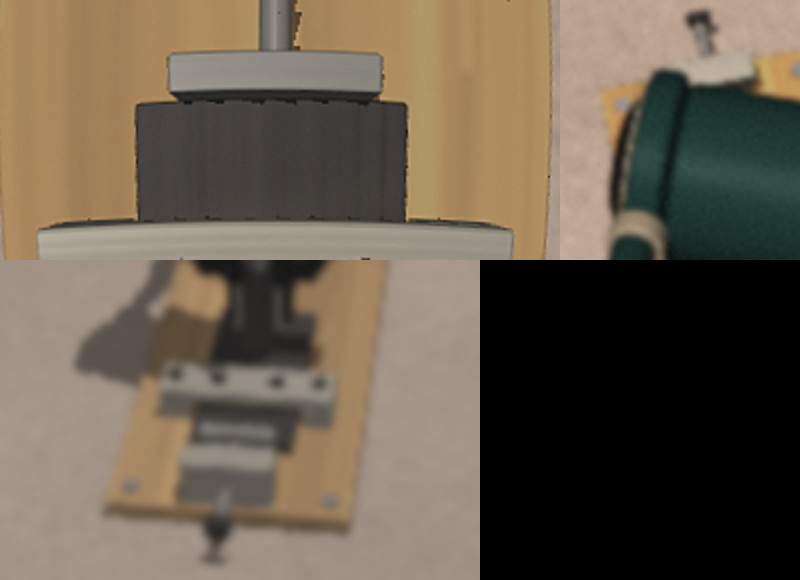

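The toe is square on the stop plate, and the stop is pushed in about 12–13 mm, which is roughly 9 N. I hold still for over 2 s.

Request:
step_arm --commands '[{"linear":[0,0,0],"rotation":[0,0,0],"grip":-1},{"linear":[0,0,0],"rotation":[0,0,0],"grip":-1},{"linear":[0,0,0],"rotation":[0,0,0],"grip":-1},{"linear":[0,0,0],"rotation":[0,0,0],"grip":-1},{"linear":[0,0,0],"rotation":[0,0,0],"grip":-1},{"linear":[0,0,0],"rotation":[0,0,0],"grip":-1},{"linear":[0,0,0],"rotation":[0,0,0],"grip":-1},{"linear":[0,0,0],"rotation":[0,0,0],"grip":-1}]'

```text
t: 11.67
tool_pos: [0.5469, -0.0589, 0.0436]
tcp_rot: [-0.0, 0.994, 0.112, -0.005]
wrist_force: [-15.1, -4.2, 10.9]
finger_gap: 0.228
grip_force: 62.0
```

Request:
step_arm --commands '[{"linear":[0,0,0],"rotation":[0,0,0],"grip":-1},{"linear":[0,0,0],"rotation":[0,0,0],"grip":-1},{"linear":[0,0,0],"rotation":[0,0,0],"grip":-1},{"linear":[0,0,0],"rotation":[0,0,0],"grip":-1},{"linear":[0,0,0],"rotation":[0,0,0],"grip":-1},{"linear":[0,0,0],"rotation":[0,0,0],"grip":-1},{"linear":[0,0,0],"rotation":[0,0,0],"grip":-1},{"linear":[0,0,0],"rotation":[0,0,0],"grip":-1}]'

```text
t: 12.33
tool_pos: [0.5469, -0.0589, 0.0437]
tcp_rot: [-0.0, 0.994, 0.112, -0.005]
wrist_force: [-15.7, -4.7, 10.5]
finger_gap: 0.227
grip_force: 62.0
```

Request:
step_arm --commands '[{"linear":[0,0,0],"rotation":[0,0,0],"grip":-1},{"linear":[0,0,0],"rotation":[0,0,0],"grip":-1},{"linear":[0,0,0],"rotation":[0,0,0],"grip":-1},{"linear":[0,0,0],"rotation":[0,0,0],"grip":-1},{"linear":[0,0,0],"rotation":[0,0,0],"grip":-1},{"linear":[0,0,0],"rotation":[0,0,0],"grip":-1},{"linear":[0,0,0],"rotation":[0,0,0],"grip":-1},{"linear":[0,0,0],"rotation":[0,0,0],"grip":-1}]'

```text
t: 13.0
tool_pos: [0.547, -0.0589, 0.0437]
tcp_rot: [-0.0, 0.994, 0.112, -0.005]
wrist_force: [-16.2, -5.9, 12.4]
finger_gap: 0.226
grip_force: 62.0
```

Request:
step_arm --commands '[{"linear":[0,0,0],"rotation":[0,0,0],"grip":-1},{"linear":[0,0,0],"rotation":[0,0,0],"grip":-1},{"linear":[0,0,0],"rotation":[0,0,0],"grip":-1},{"linear":[0,0,0],"rotation":[0,0,0],"grip":-1}]'

```text
t: 13.33
tool_pos: [0.547, -0.0589, 0.0436]
tcp_rot: [-0.0, 0.994, 0.112, -0.005]
wrist_force: [-16.4, -4.6, 10.8]
finger_gap: 0.226
grip_force: 62.0
```

```bash
python3 tr2.py 26 44 50.5 110 && python3 -c "
from workcell import arm
print(arm.finish_job())"
```

```text
[(23, -8), (25, 11), (26, 10), (42, -12), (43, -36), (44, -37), (45, -13), (50, 13), (51, 10), (109, 20), (110, 31), (111, 20), (112, 10)]
13.3833 [ 0.5469 -0.0589  0.0437] yaw 12.82 tilt wz [-0.0003 -0.0053] F [-15.8  -5.   11.4] T [-0.68  1.74 -0.17] 0.22828822144369654
TCP ax 520.2808478783267
jig x: stop back 82.25837652654786 front 73.43496528353262 toe 72.10184467973636 origin ax 555.3504250623881 nominal 554.3851670540645
the job is handed in; nothing more can be done
None
```

The job is handed in with the stand under the bridge, square against the stop (pushed in about 12–13 mm, roughly 9 N by camera estimate), held over 2 s and still gripped; no verdict came back.

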